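# Restock the pin-vial tray and lock it in its dock

## Robot

A 6-joint arm with a two-finger parallel gripper is mounted at the origin on the work surface. World frame = base frame: x ahead of the robot, y to its left, z up, the work surface at z = 0. Lengths are in m, angles in rad, forces in N, time in s.
With the tool pointing down it reaches from about 0.35 to 0.775 m from the base axis. Payload 5.5 kg.
Tool frame: the origin (TCP) lies at the very end of the fingers, on their centre line; the grasp point (between the pads) lies 19 mm behind it (env.grip_point_offset is the distance from the TCP to the grasp point, in m); z points along the fingers, y is the line along which they close (so a half turn about z gives the same grasp; the last joint's range is limited). The gripper opens to 85 mm and grips with 20 to 120 N. Pads are 22 mm wide; open, the fingers measure 114 mm over their backs; the gripper's body (76 mm by 85 mm) begins 54 mm behind the grasp point. The pads swing forward as they close: fully open they stand 13 mm farther back than shut.
Start: joints at [1.117, 0.313, 0.046, 1.304, 0, 1.431], TCP at [0.178, 0.547, 0.231] pointing down, gripper open.
Joint ranges: [-2.76, 2.76], [-0.86, 1.69], [-1.03, 1.26], [-2.2, 2.34], [-1.47, 1.5], [-3.14, 3.14]. Speed limits (rad/s): [2.57, 2.57, 3.14, 3.14, 3.14, 3.14].

## Interface

Orientations are given as a unit quaternion [w, x, y, z].
In Python, from workcell import sensors, imaging, workorder, env gives the robot as it stands.
- The arm moves only by the shell command python3 -m handwheel 'ROWS' [FORCE]. ROWS is JSON, a list of rows, each a list of 5 numbers: the shift along the tool's x, y, z in mm, then the turn about the tool's z in rad, then the opening, from 0 (shut) to 1 (fully open). A call has 1 to 8 rows; each row is the pose to reach, as a shift and turn from the pose commanded when the call began, along the tool's axes at that moment; what a row does not reach only later rows make up. A row lasts 1/10 s, in which the tool goes at most 50 mm and 8.59 degrees, less where a joint would pass 70% of its speed; a pose out of reach is approached as far as the arm can. A call with a gripper value outside its range is refused whole. The fingers move at their own pace and stop on an object; FORCE is the grip in N (left out, the last holds). Time passes only in rows, so rows that repeat a pose let the fingers close. It gives the time, the measured TCP pose, the force, the opening and the grip force at its end, in the units of the state.
- sensors.get_state(): the state, without advancing time (a new reading comes with each control period).
- imaging.read_camera(name): name is "scene" or "top" or "wrist"; returns a dict with "color" (400x640x3 uint8, blue, green, red), "z_map" (400x640 float32, m along the optical axis (not along the pixel's ray), 0 where there is no reading), "fx", "fy", "cx", "cy" (pixels), "k1" (the pictures are not rectified: a ray, as slopes to the right and down, at radius r is drawn at 1 + k1 r^2 times it, then the intrinsics apply), "xyz" and "rotation" of the camera in the world. Camera axes: x right, y down, z forward; pixel columns grow to the right and rows downward; lengths in m; the calibration is good to about 2 mm. A picture is of the moment at which its call begins.
- workorder.hand_in(): hands the job in; it is judged then, once.
The state is a dict: "clock": time; "joint_pos": joint angles; "qvel": joint speeds; "tau": joint torques, N m; "tcp_pos": TCP position; "orientation": TCP orientation; "wrist_force": force on the tool from outside, world axes, zero at the start; "ft_torque": the same for the moment, N m; "finger_gap": finger opening in m; "grip_force": force on a finger pad.
Only numpy, scipy, OpenCV 4.12 (cv2) and the standard library are available. Lean on these libraries where they do the work, as an engineer would, in place of code of your own. Each camera call takes 0.05 s, during which the arm holds its last target. There are 200 camera calls.

## Task

Restock the locksmith's pin tray: while the tray is still out on the bench, move every yellow-capped empty vial from the tray into a hole of the wooden stand and every green-capped full vial from the stand into a free hole of the tray, leaving the blue-capped vials in the tray, each standing in its hole down to the bottom. Then slide the loaded tray fully home in its dock, against the back stop, and swing the yellow gate bar shut behind the tray's handle. Leave the padlock and the oil bottle where they are.

Things in the scene. Friction and masses are not known exactly. Their poses are not given: they have to be found in the camera images.
- tray_deck (a point): loose grey metal vial tray, 170 (x) x 104 (y) x 42 mm high, 0.5 kg, six square 24 mm holes 34 mm deep (floor 8 mm above the bench); a seated vial's centre is 6 mm above the deck. Point: centre of the top face (deck). Holes at x = -15, 25, 65 and y = -25, 25 mm from it, in the tray's own axes. The +x end goes into the dock first; the handle is at the -x end
- tray_handle (a point): black upright fin handle of the tray, 12 mm thick along the tray's x, 44 mm wide along y, from the deck up to 97 mm above the bench. Point: in the fin, 83 mm above the bench, at x = -70, y = 0 from the deck centre
- stand_deck (a point): loose wooden refill stand, 126 (x) x 100 (y) x 42 mm high, 1.2 kg, six square 24 mm holes 34 mm deep (floor 8 mm above the bench); a seated vial's centre is 6 mm above the deck. Point: centre of its top face, 42 mm above the bench. Holes at x = -40, 0, 40 and y = -25, 25 mm from it, in the stand's own axes
- dock: green fixed tray dock on the bench. Origin: on the bench, where the middle of the tray's underside lies when the tray is home (tray and dock axes then agree). The tray slides in along the dock's +x until it meets the back stop at x = 86 mm. Side walls 52 mm high, x = -90 to 100 mm, leave 4 mm each side of the tray
- dock_mouth (a point): middle of the dock's open mouth, on the bench at x = -90 mm in the dock's axes. Flared wings reach 43 mm out from here. Further in, from x = -65 mm in dock axes, lips 47 to 53 mm above the bench overhang the tray's edges, so it must be slid in level on the bench, not lowered in
- gate (a joint): yellow gate bar at the dock mouth, swinging level, 56 to 68 mm above the bench, about an upright pivot. 0 = shut, just behind the handle of a tray that is home; grows to 2.05 rad as it opens (clockwise from above). Shut, it points along the dock's -y from its pivot. Starts open, stays where left (friction 0.06 N m); blocked by a tray that is not home
- gate_knob (a point): black upright knob post on the gate bar, 14 mm diameter, from 68 to 114 mm above the bench; point on its axis, 92 mm above the bench, 130 mm from the pivot
- gate_pivot (a point): pivot axis of the gate, at 92 mm above the bench; at x = -88, y = 72 mm in the dock's axes
- empty1_mid (a point): YELLOW-capped, empty clear pin vial, 20 mm diameter body, 80 mm tall with its cap; the cap is a cylinder 24 mm in diameter over the top 20 mm (graspable from above); foot bevelled. Point: on its axis, half-way up (40 mm over its foot), z axis towards the cap. 30 g. If knocked it may lean 0.2 rad in its hole. Starts in a tray hole; one to three are present
- empty2_mid (a point): YELLOW-capped, empty clear pin vial, 20 mm diameter body, 80 mm tall with its cap; the cap is a cylinder 24 mm in diameter over the top 20 mm (graspable from above); foot bevelled. Point: on its axis, half-way up (40 mm over its foot), z axis towards the cap. 30 g. If knocked it may lean 0.2 rad in its hole. Starts in a tray hole; one to three are present
- empty3_mid (a point): YELLOW-capped, empty clear pin vial, 20 mm diameter body, 80 mm tall with its cap; the cap is a cylinder 24 mm in diameter over the top 20 mm (graspable from above); foot bevelled. Point: on its axis, half-way up (40 mm over its foot), z axis towards the cap. 30 g. If knocked it may lean 0.2 rad in its hole. Starts in a tray hole; one to three are present
- full1_mid (a point): GREEN-capped, full of brass pins, clear pin vial, 20 mm diameter body, 80 mm tall with its cap; the cap is a cylinder 24 mm in diameter over the top 20 mm (graspable from above); foot bevelled. Point: on its axis, half-way up (40 mm over its foot), z axis towards the cap. 30 g. If knocked it may lean 0.2 rad in its hole. Starts in a stand hole; three or four are present
- full2_mid (a point): GREEN-capped, full of brass pins, clear pin vial, 20 mm diameter body, 80 mm tall with its cap; the cap is a cylinder 24 mm in diameter over the top 20 mm (graspable from above); foot bevelled. Point: on its axis, half-way up (40 mm over its foot), z axis towards the cap. 30 g. If knocked it may lean 0.2 rad in its hole. Starts in a stand hole; three or four are present
- full3_mid (a point): GREEN-capped, full of brass pins, clear pin vial, 20 mm diameter body, 80 mm tall with its cap; the cap is a cylinder 24 mm in diameter over the top 20 mm (graspable from above); foot bevelled. Point: on its axis, half-way up (40 mm over its foot), z axis towards the cap. 30 g. If knocked it may lean 0.2 rad in its hole. Starts in a stand hole; three or four are present
- full4_mid (a point): GREEN-capped, full of brass pins, clear pin vial, 20 mm diameter body, 80 mm tall with its cap; the cap is a cylinder 24 mm in diameter over the top 20 mm (graspable from above); foot bevelled. Point: on its axis, half-way up (40 mm over its foot), z axis towards the cap. 30 g. If knocked it may lean 0.2 rad in its hole. Starts in a stand hole; three or four are present
- keep1_mid (a point): BLUE-capped, full clear pin vial, 20 mm diameter body, 80 mm tall with its cap; the cap is a cylinder 24 mm in diameter over the top 20 mm (graspable from above); foot bevelled. Point: on its axis, half-way up (40 mm over its foot), z axis towards the cap. 30 g. If knocked it may lean 0.2 rad in its hole. Starts in a tray hole and stays in the tray
- keep2_mid (a point): BLUE-capped, full clear pin vial, 20 mm diameter body, 80 mm tall with its cap; the cap is a cylinder 24 mm in diameter over the top 20 mm (graspable from above); foot bevelled. Point: on its axis, half-way up (40 mm over its foot), z axis towards the cap. 30 g. If knocked it may lean 0.2 rad in its hole. Starts in a tray hole and stays in the tray
- padlock_mid (a point): brass padlock lying on the bench, body 42 x 46 x 20 mm, point in its middle; bystander
- oil_mid (a point): oil bottle, 44 mm diameter, 130 mm tall, point half-way up; bystander

How it is judged:
On the way, in this order (a step that is already met when the one before it is completed fails the run):
1. with the tray outside the dock, all yellow-capped vials are seated in the stand and all green- and blue-capped ones in the tray (z of empty1_mid in the frame of stand_deck between -0.004 and 0.014 m and x of empty1_mid in the frame of stand_deck between -0.049 and 0.049 m and y of empty1_mid in the frame of stand_deck between -0.034 and 0.034 m and angle between each of empty1_mid, empty2_mid, empty3_mid, full1_mid, full2_mid, full3_mid, full4_mid, keep1_mid, keep2_mid's own z axis and vertical below 0.3 rad and z of empty2_mid in the frame of stand_deck between -0.004 and 0.014 m and x of empty2_mid in the frame of stand_deck between -0.049 and 0.049 m and y of empty2_mid in the frame of stand_deck between -0.034 and 0.034 m and z of empty3_mid in the frame of stand_deck between -0.004 and 0.014 m and x of empty3_mid in the frame of stand_deck between -0.049 and 0.049 m and y of empty3_mid in the frame of stand_deck between -0.034 and 0.034 m and z of full1_mid in the frame of tray_deck between -0.004 and 0.014 m and x of full1_mid in the frame of tray_deck between -0.024 and 0.074 m and y of full1_mid in the frame of tray_deck between -0.034 and 0.034 m and z of full2_mid in the frame of tray_deck between -0.004 and 0.014 m and x of full2_mid in the frame of tray_deck between -0.024 and 0.074 m and y of full2_mid in the frame of tray_deck between -0.034 and 0.034 m and z of full3_mid in the frame of tray_deck between -0.004 and 0.014 m and x of full3_mid in the frame of tray_deck between -0.024 and 0.074 m and y of full3_mid in the frame of tray_deck between -0.034 and 0.034 m and z of full4_mid in the frame of tray_deck between -0.004 and 0.014 m and x of full4_mid in the frame of tray_deck between -0.024 and 0.074 m and y of full4_mid in the frame of tray_deck between -0.034 and 0.034 m and z of keep1_mid in the frame of tray_deck between -0.004 and 0.014 m and x of keep1_mid in the frame of tray_deck between -0.024 and 0.074 m and y of keep1_mid in the frame of tray_deck between -0.034 and 0.034 m and z of keep2_mid in the frame of tray_deck between -0.004 and 0.014 m and x of keep2_mid in the frame of tray_deck between -0.024 and 0.074 m and y of keep2_mid in the frame of tray_deck between -0.034 and 0.034 m and x of tray_deck in the frame of dock below -0.12 m), for 0.2 s.
2. the loaded tray is slid fully home in the dock (x of tray_deck in the frame of dock between -0.006 and 0.006 m and y of tray_deck in the frame of dock between -0.008 and 0.008 m and z of tray_deck in the frame of dock below 0.05 m), for 0.2 s.
3. the gate is swung shut (value of joint gate below 0.08 rad), for 0.2 s.
At the end, for the whole second after the job is handed in: yellow-capped vials stand seated in stand holes, green- and blue-capped ones in tray holes (within 10 mm of the hole floor, leaning under 0.3 rad); the tray is home in the dock (within 6 mm along, 8 mm across) and the gate is shut (below 0.08 rad) (all of step 2 and z of empty1_mid in the frame of stand_deck between -0.004 and 0.014 m and x of empty1_mid in the frame of stand_deck between -0.049 and 0.049 m and y of empty1_mid in the frame of stand_deck between -0.034 and 0.034 m and angle between each of empty1_mid, empty2_mid, empty3_mid, full1_mid, full2_mid, full3_mid, full4_mid, keep1_mid, keep2_mid's own z axis and vertical below 0.3 rad and z of empty2_mid in the frame of stand_deck between -0.004 and 0.014 m and x of empty2_mid in the frame of stand_deck between -0.049 and 0.049 m and y of empty2_mid in the frame of stand_deck between -0.034 and 0.034 m and z of empty3_mid in the frame of stand_deck between -0.004 and 0.014 m and x of empty3_mid in the frame of stand_deck between -0.049 and 0.049 m and y of empty3_mid in the frame of stand_deck between -0.034 and 0.034 m and z of full1_mid in the frame of tray_deck between -0.004 and 0.014 m and x of full1_mid in the frame of tray_deck between -0.024 and 0.074 m and y of full1_mid in the frame of tray_deck between -0.034 and 0.034 m and z of full2_mid in the frame of tray_deck between -0.004 and 0.014 m and x of full2_mid in the frame of tray_deck between -0.024 and 0.074 m and y of full2_mid in the frame of tray_deck between -0.034 and 0.034 m and z of full3_mid in the frame of tray_deck between -0.004 and 0.014 m and x of full3_mid in the frame of tray_deck between -0.024 and 0.074 m and y of full3_mid in the frame of tray_deck between -0.034 and 0.034 m and z of full4_mid in the frame of tray_deck between -0.004 and 0.014 m and x of full4_mid in the frame of tray_deck between -0.024 and 0.074 m and y of full4_mid in the frame of tray_deck between -0.034 and 0.034 m and z of keep1_mid in the frame of tray_deck between -0.004 and 0.014 m and x of keep1_mid in the frame of tray_deck between -0.024 and 0.074 m and y of keep1_mid in the frame of tray_deck between -0.034 and 0.034 m and z of keep2_mid in the frame of tray_deck between -0.004 and 0.014 m and x of keep2_mid in the frame of tray_deck between -0.024 and 0.074 m and y of keep2_mid in the frame of tray_deck between -0.034 and 0.034 m and value of joint gate below 0.08 rad); the robot touches nothing.
It fails at once if the padlock or the oil bottle is shoved more than 30 mm (distance of any of padlock_mid, oil_mid from where it was at the start of the episode above 0.03 m).
Of empty1, empty2, empty3 only 1 to 3 are there at a start; the rules pass over those that are not, and their reading is None.
Of full1, full2, full3, full4 only 3 to 4 are there at a start; the rules pass over those that are not, and their reading is None.
At some moment in a run one of tray, stand may be knocked a few centimetres aside while the robot is not near it.
It also fails if it takes over 210 s, if anything falls off the work surface, if the arm or the gripper's body presses on something with over 40 N, if the wrist force passes 120 N, or if a joint passes its speed limit or range.

## Working session

There is one attempt and no reset: what is moved stays moved. The work goes in short steps, Python scripts to look and compute and a shell command to move; the robot and the scene stay as the last step left them, time stands still between calls to the robot, and variables do not carry over. Pictures are saved under pics/ and viewed, at most 14 in all, crops included, and the job is handed in when it is done.

```bash
ls; mkdir -p pics; cat > h.py <<'E'
import numpy as np, cv2
from workcell import sensors, imaging, workorder, env
from scipy.spatial.transform import Rotation as R
def cam(n):
    c=imaging.read_camera(n); return c
def Rm(c):
    r=np.array(c["rotation"],float)
    return r if r.shape==(3,3) else R.from_quat(r[[1,2,3,0]]).as_matrix()
def ray(c,uv):
    uv=np.atleast_2d(np.array(uv,float))
    K=np.array([[c["fx"],0,c["cx"]],[0,c["fy"],c["cy"]],[0,0,1]])
    d=(uv-[c["cx"],c["cy"]])/[c["fx"],c["fy"]]
    s=d.copy()
    for _ in range(20): s=d/(1+c["k1"]*(s**2).sum(1,keepdims=True))
    return np.c_[s,np.ones(len(s))]
def plane(c,uv,z):
    w=ray(c,uv)@Rm(c).T; o=np.array(c["xyz"])
    return o+w*((z-o[2])/w[:,2])[:,None]
def cloud(c):
    h,w=c["z_map"].shape
    uv=np.stack(np.meshgrid(np.arange(w),np.arange(h)),-1).reshape(-1,2)
    P=(ray(c,uv)*c["z_map"].reshape(-1,1))@Rm(c).T+np.array(c["xyz"])
    return P.reshape(h,w,3)
def proj(c,P):
    q=(np.atleast_2d(P)-np.array(c["xyz"]))@Rm(c); s=q[:,:2]/q[:,2:]
    s=s*(1+c["k1"]*(s**2).sum(1,keepdims=True))
    return s*[c["fx"],c["fy"]]+[c["cx"],c["cy"]]
E
python3 - <<'E'
from h import *
for n in("scene","top","wrist"):
    c=cam(n); cv2.imwrite(f"pics/{n}0.png",c["color"]); print(n,c["fx"],c["cx"],c["cy"],c["k1"],np.round(c["xyz"],3),np.round(Rm(c),2).tolist())
print(sensors.get_state(), env.grip_point_offset)
E
```

```text
pics
scene 361.15874227360155 322.1141680704429 197.6778757378113 -0.044734706002984105 [ 1.056 -0.405  0.5  ] [[0.65, 0.44, -0.61], [0.76, -0.36, 0.55], [0.02, -0.82, -0.57]]
top 432.29951593765674 319.8257896742649 200.42426478779538 -0.025268672873480603 [0.425 0.012 0.943] [[-0.0, -0.98, 0.19], [-1.0, 0.0, -0.01], [0.0, -0.19, -0.98]]
wrist 316.89650495622334 319.75487177009006 201.30540386742885 0.002702422338933887 [0.115 0.566 0.372] [[0.31, 0.92, 0.24], [0.95, -0.3, -0.08], [-0.0, 0.26, -0.97]]
{'clock': 0.15, 'joint_pos': array([1.11741611e+00, 3.13813720e-01, 4.52536661e-02, 1.30357344e+00,
       2.04907445e-05, 1.43120424e+00]), 'qvel': array([ 0.00097444, -0.00141566,  0.00278888,  0.00054051, -0.00073991,
       -0.00037411]), 'tau': array([ 2.13392603e-03, -4.81064379e+01,  2.98815805e+01,  1.39640516e-02,
       -9.56065537e-05,  1.47435310e-05]), 'tcp_pos': array([0.17732005, 0.54659399, 0.23062738]), 'orientation': array([-2.05132760e-04,  1.56251155e-01,  9.87717130e-01, -6.36419426e-04]), 'wrist_force': array([ 0.16369711,  0.08212675, -0.1963646 ]), 'ft_torque': array([ 0.02109733, -0.02129734, -0.02131654]), 'grip_force': 0.0, 'finger_gap': 0.08562750475837179} 0.0187
```

View pics/top0.png

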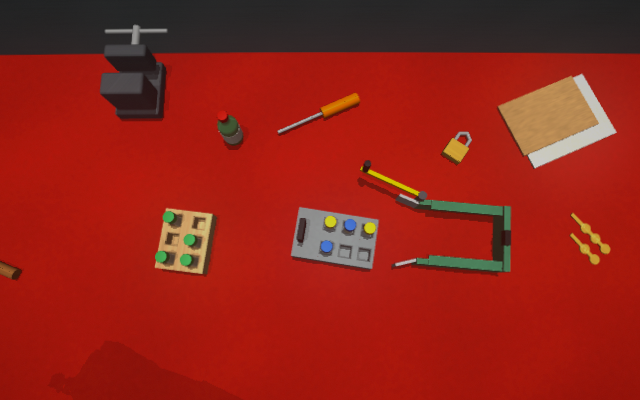

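View pics/scene0.png

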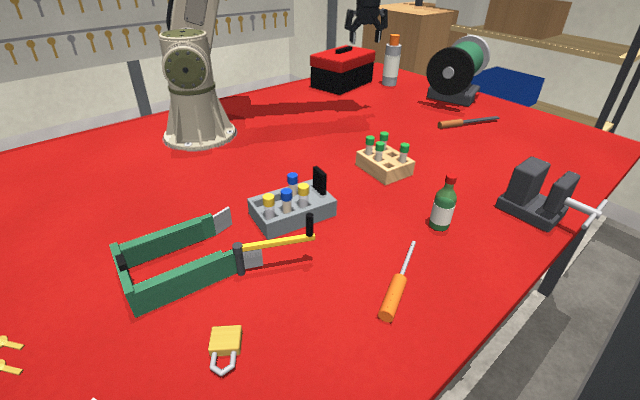

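The top view shows the stand with 4 green vials near (185,240). The tray is near (335,238), handle left, with yellows at (330,222) and (370,228), blues at (350,226) and (326,246), and free holes at (345,251) and (364,254). The dock is to its right with its mouth at x≈420, and the gate is open with its knob at (366,165).

```bash
cat >> h.py <<'E'
COL={"yellow":((22,130,110),(34,255,255)),"green":((50,120,70),(85,255,255)),"blue":((100,120,80),(130,255,255))}
def caps(c,box=None,zr=(0.07,0.105),amin=25):
    hsv=cv2.cvtColor(c["color"],cv2.COLOR_BGR2HSV); P=cloud(c); out=[]
    for k,(a,b) in COL.items():
        m=cv2.inRange(hsv,a,b); m[(P[...,2]<zr[0])|(P[...,2]>zr[1])|(c["z_map"]<=0)]=0
        n,l,s,ce=cv2.connectedComponentsWithStats(m)
        for i in range(1,n):
            if s[i,4]<amin: continue
            q=P[l==i]; zt=np.percentile(q[:,2],85)
            t=q[q[:,2]>zt-0.005]
            (r,_)=cv2.minEnclosingCircle((t[:,:2]*1000).astype(np.float32)),0
            out.append((k,np.round(ce[i]).astype(int).tolist(),np.round(t.mean(0),4).tolist(),round(zt,4),int(s[i,4])))
    return out
def deckrect(c,mask,zr,pix):
    P=cloud(c); m=mask&(P[...,2]>zr[0])&(P[...,2]<zr[1])&(c["z_map"]>0)
    b=np.zeros(m.shape,bool); x0,y0,x1,y1=pix; b[y0:y1,x0:x1]=1; m&=b
    m=cv2.morphologyEx(m.astype(np.uint8),cv2.MORPH_OPEN,np.ones((3,3)))
    q=P[m>0]; r=cv2.minAreaRect((q[:,:2]*1000).astype(np.float32)); return r,np.median(q[:,2]),len(q)
E
python3 - <<'E'
from h import *
c=cam("top")
for o in caps(c): print(o)
hsv=cv2.cvtColor(c["color"],cv2.COLOR_BGR2HSV); H,S,V=[hsv[...,i] for i in range(3)]
print("tray",deckrect(c,S<80,(.034,.05),(285,200,385,275)))
print("stand",deckrect(c,(H>8)&(H<25),(.034,.05),(150,200,218,280)))
P=cloud(c)
for nm,box in(("wall+y",(425,195,503,220)),("wall-y",(425,252,503,275)),("back",(495,200,515,275)),("all",(425,195,515,275))):
    print(nm,deckrect(c,(H>40)&(H<90)&(S>60),(.044,.062),box))
for nm,(u0,v0,u1,v1),zr in(("knob",(355,155,378,178),(.1,.125)),("handle",(292,212,312,248),(.085,.105)),("pivot",(412,186,432,205),(.06,.13))):
    q=P[v0:v1,u0:u1].reshape(-1,3); q=q[(q[:,2]>zr[0])&(q[:,2]<zr[1])]
    print(nm,len(q),q.mean(0).round(4),q.min(0).round(3),q.max(0).round(3))
print(np.round(P[235,400],4))
E
```

```text
('yellow', [330, 221], [0.5517, -0.0124, 0.0882], np.float64(0.0896), 105)
('yellow', [369, 228], [0.5385, -0.0911, 0.0885], np.float64(0.0901), 109)
('green', [168, 216], [0.5627, 0.3119, 0.0881], np.float64(0.0893), 97)
('green', [189, 239], [0.5166, 0.267, 0.0882], np.float64(0.0898), 104)
('green', [161, 256], [0.4834, 0.3216, 0.0883], np.float64(0.09), 105)
('green', [186, 259], [0.477, 0.2718, 0.0882], np.float64(0.0894), 109)
('blue', [350, 224], [0.5454, -0.0521, 0.0881], np.float64(0.0895), 106)
('blue', [326, 246], [0.5027, -0.0045, 0.0883], np.float64(0.0899), 103)
tray (((524.8076171875, -23.750831604003906), (169.5364990234375, 104.41585540771484), 80.54304504394531), np.float64(0.04230678963067547), 2849)
stand (((519.8031616210938, 292.0608215332031), (102.61349487304688, 126.50493621826172), 82.85501098632812), np.float64(0.0420624535256478), 1882)
wall+y (((585.7257080078125, -294.7890319824219), (164.20254516601562, 19.417015075683594), 84.34745788574219), np.float64(0.05331262714987983), 668)
wall-y (((469.8245544433594, -286.8421325683594), (159.05230712890625, 20.574302673339844), 84.97149658203125), np.float64(0.05333340662153252), 729)
back (((520.7005615234375, -369.66259765625), (28.894935607910156, 134.365966796875), 85.4891586303711), np.float64(0.05805554357288967), 313)
all (((527.2186279296875, -295.9885559082031), (178.0961456298828, 135.60665893554688), 84.35584259033203), np.float64(0.05354531193262402), 1569)
knob 50 [ 0.6635 -0.0864  0.1124] [ 0.658 -0.093  0.1  ] [ 0.672 -0.08   0.117]
handle 144 [0.5356 0.0458 0.0965] [0.514 0.037 0.086] [0.557 0.055 0.101]
pivot 108 [ 0.6102 -0.1988  0.0688] [ 0.599 -0.213  0.06 ] [ 0.622 -0.184  0.074]
[ 0.534  -0.1689 -0.0009]
```

```bash
cat >> h.py <<'E'
def legs(ts,start=None):
    """ts: (x,y,z in m, angle deg of tool y in world); prints tool-axis mm shift + turn, leg by leg"""
    s=sensors.get_state()
    if start is None:
        m=R.from_quat(np.array(s["orientation"])[[1,2,3,0]]).as_matrix(); p=np.array(s["tcp_pos"]); a=np.degrees(np.arctan2(m[1,1],m[0,1]))
    else: p=np.array(start[:3]);a=start[3]
    for t in ts:
        d=(np.array(t[:3])-p)*1000; r=np.radians(a); y=np.array([np.cos(r),np.sin(r)]); x=np.array([-y[1],y[0]])
        print("leg x %.1f y %.1f z %.1f turn %.3f"%(d[:2]@x,d[:2]@y,-d[2],-np.radians((t[3]-a+180)%360-180)))
        p=np.array(t[:3]);a=t[3]
E
python3 - <<'E'
from h import *
legs([(.5166,.267,.13,82.9),(.5166,.267,.055,82.9)])
E
```

```text
leg x -409.0 y -161.3 z 100.7 turn -0.190
leg x 0.0 y 0.0 z 75.0 turn -0.000
```

```bash
python3 -m handwheel '[[-200,-80,40,-0.19,0.4],[-200,-80,40,-0.19,0.4],[-200,-80,40,-0.19,0.4],[-200,-80,40,-0.19,0.4],[-200,-80,40,-0.19,0.4],[-200,-80,40,-0.19,0.4],[-200,-80,40,-0.19,0.4]]' 30
python3 - <<'E'
from h import *
legs([(.5166,.267,.15,82.9),(.5166,.267,.055,82.9)]); print(sensors.get_state()["joint_pos"].round(3))
E
```

```text
clock: 0.9
tcp_pos: [0.3431, 0.4089, 0.1912]
orientation: [-0.0, 0.063, 0.998, 0.0]
wrist_force: [0.3, 0.3, -0.0]
finger_gap: 0.0341
grip_force: 0.0
leg x -189.9 y -119.1 z 41.2 turn -0.001
leg x 0.0 y 0.0 z 95.0 turn -0.000
[ 7.220e-01  2.490e-01 -1.400e-01  1.182e+00  1.000e-03  8.470e-01]
```

```bash
python3 -m handwheel '[[-190,-119,41,0,0.4],[-190,-119,41,0,0.4],[-190,-119,41,0,0.4],[-190,-119,41,0,0.4],[-190,-119,41,0,0.4],[-190,-119,41,0,0.4],[-190,-119,41,0,0.4]]'
python3 - <<'E'
from h import *
c=cam("wrist"); cv2.imwrite("pics/w1.png",c["color"])
for o in caps(c): print(o)
legs([(.5166,.267,.055,82.9)])
E
```

```text
clock: 1.6
tcp_pos: [0.5163, 0.2685, 0.1502]
orientation: [-0.0, 0.062, 0.998, 0.0]
wrist_force: [-1.0, 0.1, 0.3]
finger_gap: 0.0343
grip_force: 0.0
leg x -0.9 y -1.8 z 95.5 turn 0.002
```

View pics/w1.png

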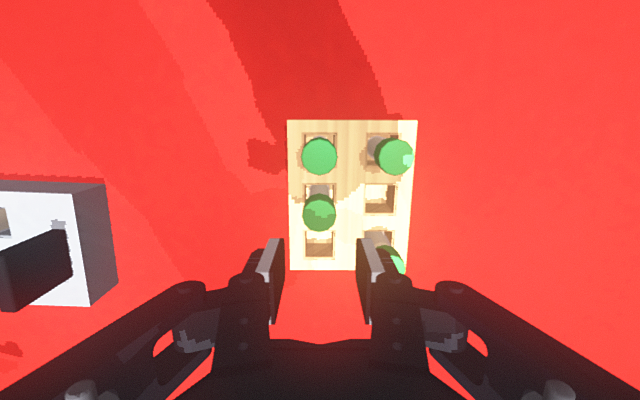

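The wrist view shows the stand squared to the gripper, with the target cap at (319,213) midway between the fingers (column ~320). The other greens are at (319,156), (393,156) and (390,260).

```bash
python3 - <<'E'
from h import *
c=cam("wrist"); hsv=cv2.cvtColor(c["color"],cv2.COLOR_BGR2HSV)
m=cv2.inRange(hsv,(50,120,50),(85,255,255)); n,l,s,ce=cv2.connectedComponentsWithStats(m)
for i in range(1,n):
    if s[i,4]>100:
        # top-disc centre: use min-y..: fit on plane z=.088 of blob points
        print(ce[i].round(1),s[i],plane(c,ce[i],.083).round(4), np.median(c["z_map"][l==i]))
print(proj(c,[[.5166,.267,.088],[.477,.2718,.088],[.4834,.3216,.088]]).round(1))
E
python3 -m handwheel '[[-1,-2,50,0,0.4],[-1,-2,95,0,0.4],[-1,-2,95,0,0.4],[-1,-2,95,0,0],[-1,-2,95,0,0],[-1,-2,95,0,0],[-1,-2,95,0,0],[-1,-2,95,0,0]]' 30
```

```text
[[317.6 218.2]
 [317.4 159.2]
 [395.4 159.6]]
clock: 2.5
tcp_pos: [0.5179, 0.266, 0.0566]
orientation: [0.001, 0.062, 0.998, 0.001]
wrist_force: [-2.9, 1.3, 1.8]
finger_gap: 0.0234
grip_force: 29.7
```

```bash
python3 -m handwheel '[[0,0,-50,0,0],[0,0,-100,0,0],[0,0,-120,0,0],[0,0,-120,0,0]]'
python3 - <<'E'
from h import *
legs([(.4960,-.0443,.175,-9.5),(.4960,-.0443,.058,-9.5)]); 
E
```

```text
clock: 2.9
tcp_pos: [0.5215, 0.2662, 0.1807]
orientation: [0.005, 0.062, 0.998, 0.002]
wrist_force: [0.2, 0.3, -0.1]
finger_gap: 0.0228
grip_force: 29.9
leg x -13.2 y -311.2 z 5.7 turn 1.612
leg x 0.0 y 0.0 z 117.0 turn -0.000
```

```bash
python3 -m handwheel '[[-11,-311,2,1.61,0],[-11,-311,2,1.61,0],[-11,-311,2,1.61,0],[-11,-311,2,1.61,0],[-11,-311,2,1.61,0],[-11,-311,2,1.61,0],[-11,-311,2,1.61,0],[-11,-311,2,1.61,0]]'
python3 - <<'E'
from h import *
legs([(.4960,-.0443,.175,-9.5)]); 
E
```

```text
clock: 3.7
tcp_pos: [0.49, -0.0477, 0.1726]
orientation: [0.0, 0.619, 0.785, -0.0]
wrist_force: [0.1, 0.6, 0.1]
finger_gap: 0.0233
grip_force: 29.9
leg x 1.9 y 6.6 z -2.4 turn 0.401
```

```bash
python3 -m handwheel '[[0,2,-2,0.4,0],[0,2,-2,0.4,0],[0,2,-2,0.4,0],[0,2,-2,0.4,0],[0,2,-2,0.4,0],[0,2,-2,0.4,0],[0,2,-2,0.4,0]]'
python3 - <<'E'
from h import *
legs([(.4960,-.0443,.175,-9.5)]); 
c=cam("wrist"); cv2.imwrite("pics/w2.png",c["color"])
E
```

```text
clock: 4.4
tcp_pos: [0.4921, -0.0441, 0.1751]
orientation: [0.0, 0.759, 0.651, -0.0]
wrist_force: [-0.6, 0.2, -0.8]
finger_gap: 0.0227
grip_force: 29.9
leg x 0.4 y 3.9 z 0.1 turn 0.014
```

View pics/w2.png

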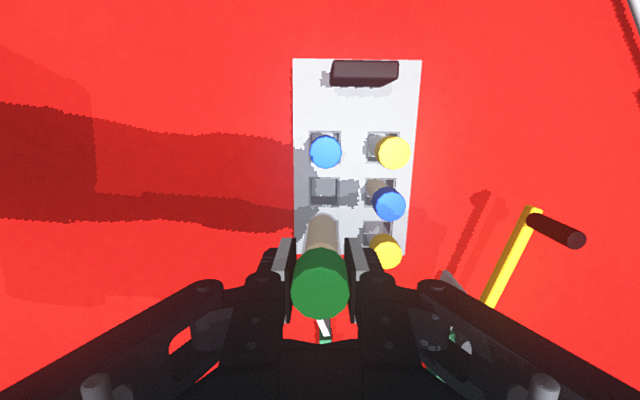

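The wrist view shows the green vial held upright between the pads at (320,280). The tray below is aligned: handle at (363,72), blues at (325,151) and (389,204), yellows at (392,152) and (386,250).

```bash
python3 -m handwheel '[[0,4,0,0.01,0],[0,4,0,0.01,0],[0,4,40,0.01,0],[0,4,65,0.01,0],[0,4,75,0.01,0],[0,4,75,0.01,0]]'
python3 - <<'E'
from h import *
legs([(.4960,-.0443,.058,-9.5)]); 
E
python3 -m handwheel '[[0,0,10,0,0],[0,0,20,0,0],[0,0,30,0,0],[0,0,40,0,0],[0,0,40,0,0]]'
```

```text
clock: 5.05
tcp_pos: [0.495, -0.0444, 0.0991]
orientation: [-0.001, 0.762, 0.647, -0.001]
wrist_force: [0.7, 0.1, 0.3]
finger_gap: 0.0231
grip_force: 29.9
leg x 0.2 y 1.0 z 41.1 turn 0.003
clock: 5.55
tcp_pos: [0.4951, -0.0444, 0.0588]
orientation: [-0.001, 0.762, 0.647, -0.001]
wrist_force: [0.0, 1.5, -1.0]
finger_gap: 0.0227
grip_force: 30.4
```

```bash
python3 -m handwheel '[[0,0,0,0,0.4],[0,0,0,0,0.4],[0,0,-50,0,0.4],[0,0,-90,0,0.4],[41,51,-90,0,0.4],[41,51,-90,0,0.4],[41,51,-90,0,0.4],[41,51,-90,0,0.4]]'
python3 - <<'E'
from h import *
legs([(.5517,-.0124,.056,-9.5)])
c=cam("top"); P=caps(c)
for o in P: print(o[:3])
E
```

```text
clock: 6.35
tcp_pos: [0.5526, -0.0124, 0.1502]
orientation: [-0.0, 0.762, 0.647, -0.0]
wrist_force: [0.3, 0.2, -0.7]
finger_gap: 0.0339
grip_force: 0.0
leg x -0.2 y -0.9 z 94.2 turn 0.003
('green', [168, 216], [0.5626, 0.3116, 0.0884])
('green', [161, 256], [0.4836, 0.3217, 0.0884])
('green', [186, 259], [0.4771, 0.2718, 0.0881])
```

```bash
python3 -m handwheel '[[0,-1,50,0,0.4],[0,-1,94,0,0.4],[0,-1,94,0,0.4],[0,-1,94,0,0],[0,-1,94,0,0],[0,-1,94,0,0],[0,-1,94,0,0],[0,-1,94,0,0]]' 30
python3 -m handwheel '[[0,0,-50,0,0],[0,0,-100,0,0],[0,0,-120,0,0],[0,0,-120,0,0]]'
python3 -m handwheel '[[272,-41,0,-0.8,0],[272,-41,0,-0.8,0],[272,-41,0,-0.8,0],[272,-41,0,-0.8,0],[272,-41,0,-0.8,0],[272,-41,0,-0.8,0],[272,-41,0,-0.8,0],[272,-41,0,-0.8,0]]'
python3 -m handwheel '[[0,0,0,-0.81,0],[0,0,0,-0.81,0],[0,0,0,-0.81,0],[0,0,0,-0.81,0],[0,0,0,-0.81,0],[0,0,0,-0.81,0],[0,0,0,-0.81,0],[0,0,0,-0.81,0]]'
python3 - <<'E'
from h import *
legs([(.5564,.2623,.058,82.9)])
c=cam("top"); P=caps(c)
for o in P: print(o[:3])
E
```

```text
clock: 7.2
tcp_pos: [0.5528, -0.0123, 0.0575]
orientation: [0.001, 0.762, 0.647, 0.001]
wrist_force: [-0.8, 0.6, -0.0]
finger_gap: 0.0229
grip_force: 29.7
clock: 7.6
tcp_pos: [0.5556, -0.0128, 0.1814]
orientation: [0.004, 0.762, 0.647, 0.003]
wrist_force: [0.5, 0.3, -0.5]
finger_gap: 0.0229
grip_force: 30.0
clock: 8.4
tcp_pos: [0.5553, 0.2632, 0.1752]
orientation: [-0.0, 0.45, 0.893, -0.0]
wrist_force: [-0.6, 0.2, 0.2]
finger_gap: 0.0231
grip_force: 30.0
clock: 9.2
tcp_pos: [0.5559, 0.2615, 0.1761]
orientation: [-0.0, 0.064, 0.998, -0.0]
wrist_force: [0.2, -0.1, -0.1]
finger_gap: 0.0233
grip_force: 30.0
leg x -0.4 y 0.9 z 118.1 turn -0.004
('yellow', [369, 228], [0.5384, -0.0911, 0.0885])
('green', [169, 219], [0.5574, 0.3107, 0.0882])
('green', [347, 249], [0.4972, -0.0454, 0.0884])
('green', [160, 256], [0.4834, 0.322, 0.088])
('green', [185, 259], [0.4771, 0.2721, 0.0882])
('blue', [350, 225], [0.5452, -0.0516, 0.0884])
('blue', [326, 246], [0.502, -0.0042, 0.0883])
```

```bash
python3 -m handwheel '[[0,1,40,0,0],[0,1,80,0,0],[0,1,90,0,0],[0,1,105,0,0],[0,1,118,0,0],[0,1,118,0,0],[0,1,118,0,0.4],[0,1,118,0,0.4]]'
python3 -m handwheel '[[0,0,-50,0,0.4],[0,0,-90,0,0.4],[0,50,-90,0,0.4],[0,50,-90,0,0.4],[0,50,-90,0,0.4]]'
python3 - <<'E'
from h import *
legs([(.5627,.3119,.056,82.9)])
E
python3 -m handwheel '[[0,0,50,0,0.4],[0,0,92,0,0.4],[0,0,92,0,0.4],[0,0,92,0,0],[0,0,92,0,0],[0,0,92,0,0],[0,0,92,0,0],[0,0,92,0,0]]' 30
python3 -m handwheel '[[0,0,-50,0,0],[0,0,-100,0,0],[0,0,-120,0,0],[0,0,-120,0,0],[0,0,-120,0,0]]'
python3 - <<'E'
from h import *
legs([(.4894,-.0838,.175,-9.5)])
E
```

```text
clock: 10.05
tcp_pos: [0.5568, 0.2642, 0.0596]
orientation: [0.001, 0.062, 0.998, 0.001]
wrist_force: [-0.4, -0.6, -0.2]
finger_gap: 0.0341
grip_force: 0.0
clock: 10.55
tcp_pos: [0.5622, 0.3145, 0.1492]
orientation: [0.001, 0.061, 0.998, 0.0]
wrist_force: [-0.0, -0.4, -0.8]
finger_gap: 0.0345
grip_force: 0.0
leg x -0.9 y -2.5 z 93.2 turn 0.002
clock: 11.35
tcp_pos: [0.5627, 0.3137, 0.0578]
orientation: [0.001, 0.062, 0.998, 0.001]
wrist_force: [-2.1, -0.6, 0.1]
finger_gap: 0.0232
grip_force: 29.4
clock: 11.85
tcp_pos: [0.5628, 0.3136, 0.1771]
orientation: [0.001, 0.062, 0.998, 0.001]
wrist_force: [-0.5, -0.3, -1.5]
finger_gap: 0.0233
grip_force: 29.5
leg x 23.7 y -403.4 z 2.1 turn 1.613
```

```bash
python3 -m handwheel '[[24,-380,2,0.8,0],[24,-380,2,0.8,0],[24,-380,2,0.8,0],[24,-380,2,0.8,0],[24,-380,2,0.8,0],[24,-380,2,0.8,0],[24,-380,2,0.8,0],[24,-380,2,0.8,0]]'
python3 - <<'E'
from h import *
legs([(.4894,-.0838,.175,-9.5)])
E
```

```text
clock: 12.65
tcp_pos: [0.4894, -0.0634, 0.1725]
orientation: [-0.001, 0.447, 0.895, -0.001]
wrist_force: [-0.0, 0.1, -0.3]
finger_gap: 0.0228
grip_force: 29.7
leg x -16.4 y -12.3 z -2.5 turn 0.810
```

```bash
python3 -m handwheel '[[-16,-12,-2,0.81,0],[-16,-12,-2,0.81,0],[-16,-12,-2,0.81,0],[-16,-12,-2,0.81,0],[-16,-12,-2,0.81,0],[-16,-12,-2,0.81,0],[-16,-12,-2,0.81,0],[-16,-12,-2,0.81,0]]'
python3 - <<'E'
from h import *
legs([(.4894,-.0838,.058,-9.5),(.5385,-.0911,.058,-9.5)])
c=cam("top")
for o in caps(c): print(o[:3])
E
```

```text
clock: 13.45
tcp_pos: [0.4906, -0.0806, 0.1751]
orientation: [-0.001, 0.762, 0.648, -0.001]
wrist_force: [-0.1, -0.4, -0.5]
finger_gap: 0.023
grip_force: 29.7
leg x -3.4 y -0.7 z 117.1 turn 0.004
leg x 0.9 y 49.6 z -0.0 turn -0.000
('yellow', [192, 220], [0.5558, 0.2636, 0.0885])
('green', [347, 249], [0.4974, -0.0453, 0.0883])
('green', [161, 256], [0.4835, 0.3218, 0.0881])
('green', [186, 259], [0.4771, 0.272, 0.0881])
('blue', [350, 224], [0.5452, -0.0517, 0.0882])
('blue', [326, 246], [0.5023, -0.0044, 0.0883])
```

```bash
python3 -m handwheel '[[-3,-1,30,0,0],[-3,-1,70,0,0],[-3,-1,90,0,0],[-3,-1,105,0,0],[-3,-1,117,0,0],[-3,-1,117,0,0],[-3,-1,117,0,0.4],[-3,-1,117,0,0.4]]'
python3 -m handwheel '[[0,0,-50,0,0.4],[0,0,-90,0,0.4],[1,50,-90,0,0.4],[1,50,-90,0,0.4],[1,50,-90,0,0.4],[1,50,-90,0,0.4]]'
python3 - <<'E'
from h import *
legs([(.5385,-.0911,.056,-9.5)])
E
python3 -m handwheel '[[0,0,50,0,0.4],[0,0,93,0,0.4],[0,0,93,0,0.4],[0,0,93,0,0],[0,0,93,0,0],[0,0,93,0,0],[0,0,93,0,0],[0,0,93,0,0]]' 30
python3 -m handwheel '[[0,0,-50,0,0],[0,0,-100,0,0],[0,0,-120,0,0],[0,0,-120,0,0],[0,0,-120,0,0]]'
python3 - <<'E'
from h import *
legs([(.5229,.3169,.175,82.9)])
E
```

```text
clock: 14.3
tcp_pos: [0.4907, -0.0838, 0.0602]
orientation: [0.001, 0.762, 0.647, 0.0]
wrist_force: [0.6, -0.1, -0.8]
finger_gap: 0.0343
grip_force: 0.0
clock: 14.9
tcp_pos: [0.5386, -0.0904, 0.1491]
orientation: [-0.0, 0.762, 0.647, -0.0]
wrist_force: [-0.4, -0.6, 0.4]
finger_gap: 0.034
grip_force: 0.0
leg x -0.7 y 0.0 z 93.1 turn 0.003
clock: 15.7
tcp_pos: [0.5403, -0.091, 0.0575]
orientation: [0.001, 0.762, 0.647, 0.001]
wrist_force: [-0.2, -0.6, -0.3]
finger_gap: 0.0232
grip_force: 29.6
clock: 16.2
tcp_pos: [0.54, -0.0909, 0.1769]
orientation: [0.001, 0.762, 0.647, 0.001]
wrist_force: [0.3, 0.2, -1.1]
finger_gap: 0.0229
grip_force: 29.9
leg x 399.6 y -83.0 z 1.9 turn -1.610
```

```bash
python3 -m handwheel '[[370,-77,2,-0.8,0],[370,-77,2,-0.8,0],[370,-77,2,-0.8,0],[370,-77,2,-0.8,0],[370,-77,2,-0.8,0],[370,-77,2,-0.8,0],[370,-77,2,-0.8,0],[370,-77,2,-0.8,0]]'
python3 - <<'E'
from h import *
legs([(.5229,.3169,.175,82.9)])
c=cam("top")
for o in caps(c): print(o[:3])
E
```

```text
clock: 17.0
tcp_pos: [0.5218, 0.2902, 0.1721]
orientation: [-0.001, 0.449, 0.894, -0.001]
wrist_force: [0.4, 0.3, 0.0]
finger_gap: 0.0228
grip_force: 29.8
leg x 20.8 y 16.9 z -2.9 turn -0.807
('yellow', [192, 220], [0.5557, 0.2637, 0.0879])
('green', [347, 249], [0.497, -0.0454, 0.0883])
('green', [367, 252], [0.49, -0.0848, 0.0884])
('green', [185, 259], [0.4769, 0.2721, 0.0885])
('blue', [349, 224], [0.5455, -0.0515, 0.0881])
('blue', [326, 246], [0.5023, -0.0045, 0.0884])
```

```bash
python3 -m handwheel '[[21,17,-2,-0.81,0],[21,17,-2,-0.81,0],[21,17,-2,-0.81,0],[21,17,-2,-0.81,0],[21,17,-2,-0.81,0],[21,17,-2,-0.81,0],[21,17,-2,-0.81,0],[21,17,-2,-0.81,0]]'
python3 - <<'E'
from h import *
legs([(.5229,.3169,.058,82.9),(.4834,.3216,.058,82.9)])
E
```

```text
clock: 17.85
tcp_pos: [0.5241, 0.3134, 0.1749]
orientation: [-0.001, 0.063, 0.998, -0.0]
wrist_force: [0.2, -0.5, -0.6]
finger_gap: 0.0231
grip_force: 29.8
leg x 1.6 y 3.3 z 116.9 turn -0.002
leg x 39.8 y -0.2 z -0.0 turn -0.000
```

```bash
python3 -m handwheel '[[1,3,30,0,0],[1,3,70,0,0],[1,3,90,0,0],[1,3,105,0,0],[1,3,117,0,0],[1,3,117,0,0],[1,3,117,0,0.4],[1,3,117,0,0.4]]'
python3 -m handwheel '[[0,0,-50,0,0.4],[0,0,-90,0,0.4],[40,0,-90,0,0.4],[40,0,-90,0,0.4],[40,0,-90,0,0.4],[40,0,-90,0,0.4]]'
python3 - <<'E'
from h import *
legs([(.4834,.3216,.056,82.9)])
E
python3 -m handwheel '[[0,0,50,0,0.4],[0,0,93,0,0.4],[0,0,93,0,0.4],[0,0,93,0,0],[0,0,93,0,0],[0,0,93,0,0],[0,0,93,0,0],[0,0,93,0,0]]' 30
python3 -m handwheel '[[0,0,-50,0,0],[0,0,-100,0,0],[0,0,-120,0,0],[0,0,-120,0,0],[0,0,-120,0,0]]'
python3 - <<'E'
from h import *
legs([(.5517,-.0124,.175,-9.5)])
E
```

```text
clock: 18.65
tcp_pos: [0.5249, 0.3174, 0.0605]
orientation: [0.001, 0.062, 0.998, 0.001]
wrist_force: [-0.5, 0.6, 0.5]
finger_gap: 0.0339
grip_force: 0.0
clock: 19.25
tcp_pos: [0.485, 0.3221, 0.1498]
orientation: [0.001, 0.062, 0.998, 0.0]
wrist_force: [0.2, -0.2, 0.3]
finger_gap: 0.0341
grip_force: 0.0
leg x 1.5 y -0.7 z 93.8 turn 0.000
clock: 20.05
tcp_pos: [0.4853, 0.3224, 0.0577]
orientation: [0.001, 0.062, 0.998, 0.001]
wrist_force: [0.0, -0.1, -0.1]
finger_gap: 0.0227
grip_force: 29.4
clock: 20.55
tcp_pos: [0.4847, 0.3221, 0.177]
orientation: [0.001, 0.062, 0.998, 0.0]
wrist_force: [-1.8, -0.4, -1.4]
finger_gap: 0.0231
grip_force: 29.7
leg x -107.7 y -323.7 z 2.0 turn 1.613
```

```bash
python3 -m handwheel '[[-107,-320,2,0.8,0],[-107,-320,2,0.8,0],[-107,-320,2,0.8,0],[-107,-320,2,0.8,0],[-107,-320,2,0.8,0],[-107,-320,2,0.8,0],[-107,-320,2,0.8,0],[-107,-320,2,0.8,0]]'
python3 -m handwheel '[[0,0,0,0.81,0],[0,0,0,0.81,0],[0,0,0,0.81,0],[0,0,0,0.81,0],[0,0,0,0.81,0],[0,0,0,0.81,0],[0,0,0,0.81,0],[0,0,0,0.81,0]]'
python3 - <<'E'
from h import *
c=cam("top")
for o in caps(c): print(o[:3])
legs([(.5517,-.0124,.058,-9.5)])
E
```

```text
clock: 21.35
tcp_pos: [0.5509, -0.0133, 0.1722]
orientation: [-0.001, 0.448, 0.894, -0.001]
wrist_force: [0.2, 0.8, -0.1]
finger_gap: 0.0234
grip_force: 29.7
clock: 22.15
tcp_pos: [0.5502, -0.0081, 0.1732]
orientation: [-0.001, 0.762, 0.648, -0.001]
wrist_force: [0.3, -0.4, -0.1]
finger_gap: 0.0233
grip_force: 29.7
('yellow', [192, 220], [0.5559, 0.2636, 0.0882])
('yellow', [164, 236], [0.5242, 0.3176, 0.088])
('green', [186, 259], [0.4769, 0.2719, 0.0881])
leg x -3.9 y 2.0 z 115.5 turn 0.005
```

```bash
cat >> h.py <<'E'
def wcaps(c,cols=("yellow","green","blue"),z=.083):
    hsv=cv2.cvtColor(c["color"],cv2.COLOR_BGR2HSV)
    for k in cols:
        a,b=COL[k]; n,l,s,ce=cv2.connectedComponentsWithStats(cv2.inRange(hsv,(a[0]-5,80,50),(b[0]+5,255,255)))
        for i in range(1,n):
            if s[i,4]>150: print(k,ce[i].round(),s[i,4],plane(c,ce[i],z)[0].round(4))
E
python3 - <<'E'
from h import *
wcaps(cam("wrist"))
E
```

```text
yellow [619. 171.] 2059 [ 0.7718 -0.0176  0.083 ]
yellow [459. 273.] 360 [ 0.6521 -0.082   0.083 ]
green [257. 254.] 441 [ 0.4943 -0.0407  0.083 ]
green [320. 280.] 3363 [ 0.5399 -0.0705  0.083 ]
blue [257. 210.] 902 [ 0.5023 -0.0043  0.083 ]
```

Blue is at its old place, so the tray has not moved.

```bash
python3 -m handwheel '[[-4,2,0,0,0],[-4,2,40,0,0],[-4,2,70,0,0],[-4,2,90,0,0],[-4,2,105,0,0],[-4,2,115,0,0],[-4,2,115,0,0],[-4,2,115,0,0.4]]'
python3 -m handwheel '[[0,0,0,0,0.4],[0,0,-50,0,0.4],[0,0,-120,0,0.4],[0,0,-120,0,0.4]]'
python3 - <<'E'
from h import *
legs([(.477,.2718,.16,82.9)])
E
```

```text
clock: 23.05
tcp_pos: [0.5527, -0.0133, 0.0598]
orientation: [0.0, 0.762, 0.647, 0.0]
wrist_force: [0.7, 0.7, 0.4]
finger_gap: 0.034
grip_force: 0.0
clock: 23.45
tcp_pos: [0.555, -0.0135, 0.1854]
orientation: [0.003, 0.762, 0.647, 0.003]
wrist_force: [0.9, -0.5, -0.1]
finger_gap: 0.0342
grip_force: 0.0
leg x 268.9 y -123.2 z 25.4 turn -1.610
```

```bash
python3 -m handwheel '[[269,-122,22,-0.8,0.4],[269,-122,22,-0.8,0.4],[269,-122,22,-0.8,0.4],[269,-122,22,-0.8,0.4],[269,-122,22,-0.8,0.4],[269,-122,22,-0.8,0.4],[269,-122,22,-0.8,0.4],[269,-122,22,-0.8,0.4]]'
python3 -m handwheel '[[0,0,0,-0.81,0.4],[0,0,0,-0.81,0.4],[0,0,0,-0.81,0.4],[0,0,0,-0.81,0.4],[0,0,0,-0.81,0.4],[0,0,0,-0.81,0.4],[0,0,0,-0.81,0.4],[0,0,0,-0.81,0.4]]'
python3 - <<'E'
from h import *
c=cam("top")
for o in caps(c): print(o[:3])
wcaps(cam("wrist"))
legs([(.477,.2718,.056,82.9)])
E
```

```text
clock: 24.25
tcp_pos: [0.4754, 0.2733, 0.1581]
orientation: [0.001, 0.449, 0.894, 0.0]
wrist_force: [0.5, -0.2, 0.3]
finger_gap: 0.0344
grip_force: 0.0
clock: 25.05
tcp_pos: [0.4764, 0.271, 0.1578]
orientation: [0.0, 0.064, 0.998, 0.0]
wrist_force: [-0.4, 0.3, 0.8]
finger_gap: 0.0341
grip_force: 0.0
('yellow', [192, 220], [0.5557, 0.2635, 0.0883])
('yellow', [166, 233], [0.5288, 0.3128, 0.0882])
('green', [330, 221], [0.5531, -0.0126, 0.0883])
('green', [347, 249], [0.497, -0.0454, 0.0882])
('green', [367, 252], [0.4902, -0.0848, 0.0884])
('blue', [350, 225], [0.5445, -0.052, 0.0883])
('blue', [326, 246], [0.5023, -0.0046, 0.0883])
yellow [340. 179.] 1427 [0.4543 0.2881 0.083 ]
yellow [320. 200.] 195 [0.4679 0.2718 0.083 ]
yellow [395. 256.] 437 [0.5177 0.322  0.083 ]
yellow [323. 305.] 1054 [0.5514 0.264  0.083 ]
green [322. 212.] 758 [0.4765 0.2725 0.083 ]
green [  5. 335.] 230 [0.5456 0.0101 0.083 ]
leg x -0.9 y 0.5 z 101.6 turn -0.002
```

```bash
python3 -m handwheel '[[-1,0,50,0,0.4],[-1,0,101,0,0.4],[-1,0,101,0,0.4],[-1,0,101,0,0],[-1,0,101,0,0],[-1,0,101,0,0],[-1,0,101,0,0],[-1,0,101,0,0]]' 30
python3 -m handwheel '[[0,0,-50,0,0],[0,0,-100,0,0],[0,0,-120,0,0],[0,0,-120,0,0],[0,0,-120,0,0]]'
python3 - <<'E'
from h import *
legs([(.5385,-.0911,.175,-9.5)])
E
```

```text
clock: 25.95
tcp_pos: [0.4772, 0.2725, 0.0577]
orientation: [0.001, 0.062, 0.998, 0.001]
wrist_force: [-2.1, 0.7, 0.4]
finger_gap: 0.0231
grip_force: 29.5
clock: 26.45
tcp_pos: [0.4775, 0.2722, 0.1771]
orientation: [0.001, 0.062, 0.998, 0.0]
wrist_force: [0.5, -0.8, -0.4]
finger_gap: 0.0232
grip_force: 29.5
leg x -105.5 y -353.0 z 2.1 turn 1.613
```

```bash
python3 -m handwheel '[[-104,-345,2,0.8,0],[-104,-345,2,0.8,0],[-104,-345,2,0.8,0],[-104,-345,2,0.8,0],[-104,-345,2,0.8,0],[-104,-345,2,0.8,0],[-104,-345,2,0.8,0],[-104,-345,2,0.8,0]]'
python3 -m handwheel '[[-3,-6,0,0.81,0],[-3,-6,0,0.81,0],[-3,-6,0,0.81,0],[-3,-6,0,0.81,0],[-3,-6,0,0.81,0],[-3,-6,0,0.81,0],[-3,-6,0,0.81,0],[-3,-6,0,0.81,0]]'
python3 - <<'E'
from h import *
c=cam("top")
for o in caps(c): print(o[:3])
wcaps(cam("wrist"),("green","blue"))
legs([(.5385,-.0911,.058,-9.5)])
E
```

```text
clock: 27.25
tcp_pos: [0.5373, -0.088, 0.1724]
orientation: [-0.0, 0.448, 0.894, -0.001]
wrist_force: [0.3, 1.0, -0.1]
finger_gap: 0.0234
grip_force: 29.7
clock: 28.05
tcp_pos: [0.5336, -0.0887, 0.1732]
orientation: [-0.001, 0.762, 0.648, -0.0]
wrist_force: [-0.5, -0.1, 0.3]
finger_gap: 0.023
grip_force: 29.7
('yellow', [172, 215], [0.5646, 0.3045, 0.0885])
('yellow', [143, 232], [0.5319, 0.359, 0.0886])
('green', [330, 221], [0.553, -0.0127, 0.0884])
('green', [345, 248], [0.4984, -0.0422, 0.0885])
('blue', [350, 225], [0.5449, -0.052, 0.0884])
('blue', [326, 246], [0.5022, -0.0044, 0.0884])
green [326. 100.] 333 [ 0.5497 -0.0142  0.083 ]
green [261. 157.] 906 [ 0.4966 -0.0458  0.083 ]
green [263. 209.] 868 [ 0.4902 -0.085   0.083 ]
green [320. 285.] 3370 [ 0.5226 -0.1558  0.083 ]
blue [256.  98.] 1033 [ 0.5019 -0.0053  0.083 ]
blue [326. 156.] 865 [ 0.5441 -0.0526  0.083 ]
leg x -1.5 y 4.9 z 115.7 turn 0.004
```

```bash
python3 -m handwheel '[[-1,5,0,0,0],[-1,5,40,0,0],[-1,5,70,0,0],[-1,5,90,0,0],[-1,5,105,0,0],[-1,5,115,0,0],[-1,5,115,0,0],[-1,5,115,0,0.4]]'
python3 -m handwheel '[[0,0,0,0,0.4],[0,0,-50,0,0.4],[0,0,-100,0,0.4],[60,-60,-100,-0.7,0.4],[100,-80,-100,-0.7,0.4],[140,-80,-100,-0.7,0.4],[140,-80,-100,-0.7,0.4],[140,-80,-100,-0.7,0.4]]'
python3 - <<'E'
from h import *
c=cam("top")
for o in caps(c): print(o[:3])
hsv=cv2.cvtColor(c["color"],cv2.COLOR_BGR2HSV); H,S,V=[hsv[...,i] for i in range(3)]
P=cloud(c); g=(H>40)&(H<90)&(S>60)&(c["z_map"]>0)
mid=[]
for (x0,y0,x1,y1) in((430,195,495,220),(430,250,495,275)):
    m=np.zeros(g.shape,bool); m[y0:y1,x0:x1]=1; q=P[m&g&(P[...,2]>.0505)&(P[...,2]<.0565)]
    l=cv2.fitLine(q[:,:2].astype(np.float32),cv2.DIST_HUBER,0,.01,.01).ravel(); r=l[:2]*np.sign(-l[1]); n=np.array([-r[1],r[0]])
    d=(q[:,:2]-l[2:])@n; print(len(q),np.degrees(np.arctan2(r[1],r[0])),l[2:],np.percentile(d,[3,97]))
print(deckrect(c,S<80,(.034,.05),(285,200,385,275)))
legs([(.5363,.0453,.15,80.5)])
cv2.imwrite("pics/t2.png",cv2.resize(c["color"][140:290,280:530],None,fx=3,fy=3))
E
```

```text
clock: 28.95
tcp_pos: [0.5394, -0.0912, 0.0597]
orientation: [0.0, 0.762, 0.647, 0.0]
wrist_force: [0.3, 0.8, 0.9]
finger_gap: 0.0337
grip_force: 0.0
clock: 29.75
tcp_pos: [0.4827, 0.0627, 0.1608]
orientation: [0.001, 0.49, 0.872, 0.001]
wrist_force: [-0.0, -0.2, 0.8]
finger_gap: 0.034
grip_force: 0.0
('yellow', [172, 215], [0.5646, 0.3047, 0.0885])
('yellow', [144, 232], [0.532, 0.3588, 0.0887])
('green', [330, 221], [0.5529, -0.0125, 0.0889])
('green', [370, 227], [0.54, -0.0922, 0.0884])
('green', [347, 249], [0.4968, -0.0455, 0.0886])
('green', [367, 252], [0.4903, -0.0848, 0.0885])
('blue', [350, 225], [0.5449, -0.0522, 0.0884])
('blue', [326, 246], [0.5023, -0.0044, 0.0884])
541 -95.72994 [ 0.5856688  -0.29279235] [-0.00874396  0.00884372]
582 -95.743935 [ 0.47013676 -0.28395706] [-0.00916745  0.00914938]
(((521.1033325195312, -43.93927764892578), (128.2202911376953, 104.25588989257812), 80.45276641845703), np.float64(0.0423108264399813), 1869)
leg x -41.7 y 37.0 z 10.7 turn -0.857
```

View pics/t2.png

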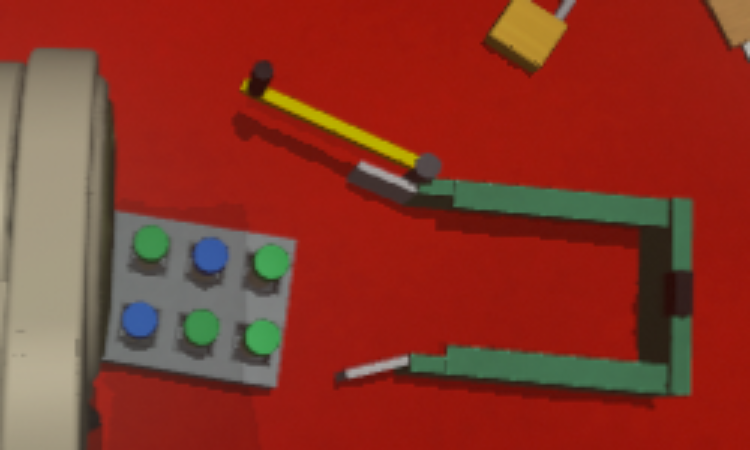

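The crop shows all six vials in the tray, clear of the arm. The gate is open with its knob at (262,72), and the dock mouth between the wings is clear of obstacles. Next is the handle.

```bash
python3 -m handwheel '[[-41,37,11,-0.857,0.5],[-41,37,11,-0.857,0.5],[-41,37,11,-0.857,0.5],[-41,37,11,-0.857,0.5],[-41,37,11,-0.857,0.5],[-41,37,11,-0.857,0.5],[-41,37,11,-0.857,0.5],[-41,37,11,-0.857,0.5]]'
python3 - <<'E'
from h import *
legs([(.536,.0455,.06,80.5)])
c=cam("wrist"); cv2.imwrite("pics/w3.png",c["color"])
print(proj(c,[[.536,.0455,.097]]))
E
```

```text
clock: 30.6
tcp_pos: [0.5359, 0.0435, 0.1489]
orientation: [0.001, 0.09, 0.996, 0.0]
wrist_force: [0.6, 0.8, -0.7]
finger_gap: 0.0427
grip_force: 0.0
leg x 0.2 y 1.9 z 88.9 turn -0.015
[[323.41996659 221.3832423 ]]
```

View pics/w3.png

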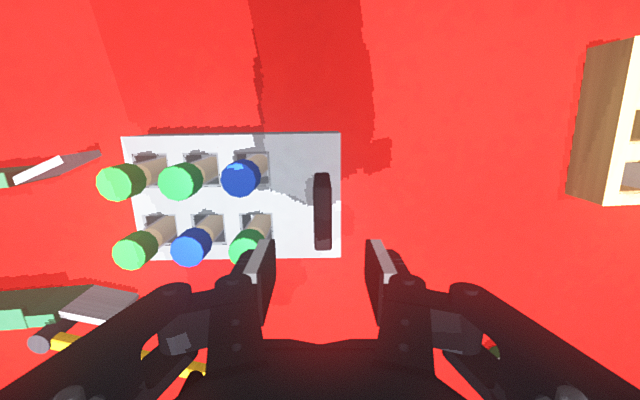

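The wrist view shows the fin handle at (322,212) on the finger centre line, with the six vials to its left clear of the fingers.

```bash
python3 -m handwheel '[[0,2,45,-0.015,0.4],[0,2,88,-0.015,0.4],[0,2,88,-0.015,0.4],[0,2,88,-0.015,0],[0,2,88,-0.015,0],[0,2,88,-0.015,0],[0,2,88,-0.015,0],[0,2,88,-0.015,0]]' 80
python3 - <<'E'
from h import *
legs([(.561,.0393,.06,84.26),(.536,-.2094,.06,84.26)])
E
```

```text
clock: 31.45
tcp_pos: [0.5371, 0.0458, 0.0621]
orientation: [0.002, 0.081, 0.997, 0.0]
wrist_force: [-1.2, 0.4, 7.1]
finger_gap: 0.0108
grip_force: 79.3
leg x -24.6 y -2.6 z 2.1 turn -0.062
leg x 0.0 y -250.0 z -0.0 turn -0.000
```

```bash
python3 -m handwheel '[[-6,-1,0,-0.015,0],[-12,-2,0,-0.03,0],[-18,-3,0,-0.045,0],[-22,-3,0,-0.06,0],[-25,-3,0,-0.062,0],[-25,-3,0,-0.062,0],[-25,-3,0,-0.062,0]]'
python3 - <<'E'
from h import *
legs([(.561,.0393,.06,84.26)])
c=cam("top")
for o in caps(c): print(o[:3])
ex=np.array([-.1,-.995]);ey=np.array([.995,-.1]); o=np.array([.529,-.2791])
print([ (np.round((np.array(k[2][:2])-o)@np.c_[ex,ey]*1000,1)).tolist() for k in caps(c)])
E
```

```text
clock: 32.15
tcp_pos: [0.5599, 0.0387, 0.0621]
orientation: [0.0, 0.05, 0.999, -0.0]
wrist_force: [-5.0, 0.3, 9.5]
finger_gap: 0.011
grip_force: 80.0
leg x -1.0 y 0.7 z 2.1 turn -0.000
('yellow', [172, 216], [0.5645, 0.3042, 0.0885])
('yellow', [144, 231], [0.5326, 0.3586, 0.0887])
('green', [372, 212], [0.5713, -0.0975, 0.0884])
('green', [350, 234], [0.5256, -0.053, 0.0884])
('green', [370, 236], [0.522, -0.0918, 0.0888])
('blue', [351, 211], [0.5729, -0.0561, 0.0883])
[[-583.9, -23.0], [-634.9, -60.2], [-184.9, 23.9], [-224.6, -26.0], [-185.7, -25.7], [-226.3, 21.4]]
```

```bash
python3 -m handwheel '[[-1,-10,0,0,0],[-1,-25,0,0,0],[-1,-40,0,0,0],[-1,-55,0,0,0],[-1,-70,0,0,0],[-1,-80,0,0,0],[-1,-80,0,0,0]]'
python3 - <<'E'
from h import *
legs([(.536,-.2094,.06,84.26)])
c=cam("top")
ex=np.array([-.1,-.995]);ey=np.array([.995,-.1]); o=np.array([.529,-.2791])
for k in caps(c): print(k[0],(np.round((np.array(k[2][:2])-o)@np.c_[ex,ey]*1000,1)).tolist(),k[2][2])
cv2.imwrite("pics/t3.png",cv2.resize(c["color"][140:290,280:530],None,fx=3,fy=3))
E
```

```text
clock: 32.9
tcp_pos: [0.5545, -0.0421, 0.0621]
orientation: [0.002, 0.05, 0.999, -0.0]
wrist_force: [0.4, -2.0, 5.4]
finger_gap: 0.011
grip_force: 79.3
leg x 1.6 y -168.3 z 2.1 turn -0.001
yellow [-584.1, -22.9] 0.0884
yellow [-634.9, -60.1] 0.0889
green [-96.5, 26.5] 0.0884
green [-97.9, -23.1] 0.0884
```

View pics/t3.png

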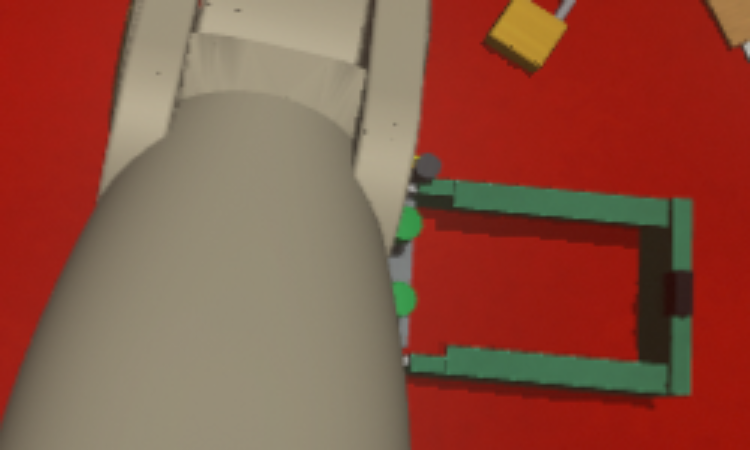

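The crop shows the tray front at the dock mouth (crop column ~412), centred between the two side walls.

```bash
python3 -m handwheel '[[1.5,-10,0,0,0],[1.5,-22,0,0,0],[1.5,-34,0,0,0],[1.5,-46,0,0,0],[1.5,-58,0,0,0],[1.5,-70,0,0,0],[1.5,-70,0,0,0]]'
python3 - <<'E'
from h import *
legs([(.536,-.2094,.06,84.26)])
c=cam("top")
ex=np.array([-.1,-.995]);ey=np.array([.995,-.1]); o=np.array([.529,-.2791])
for k in caps(c): print(k[0],(np.round((np.array(k[2][:2])-o)@np.c_[ex,ey]*1000,1)).tolist(),k[2][2])
E
```

```text
clock: 33.65
tcp_pos: [0.546, -0.1117, 0.0621]
orientation: [0.002, 0.05, 0.999, -0.0]
wrist_force: [0.1, -0.7, 5.7]
finger_gap: 0.011
grip_force: 79.5
leg x 0.1 y -98.2 z 2.1 turn -0.000
yellow [-583.9, -22.9] 0.0884
yellow [-634.6, -60.0] 0.0889
```

```bash
python3 -m handwheel '[[0,-12,0,0,0],[0,-26,0,0,0],[0,-40,0,0,0],[0,-54,0,0,0],[0,-68,0,0,0],[0,-80,0,0,0],[0,-88,0,0,0],[0,-88,0,0,0]]'
python3 -m handwheel '[[0,-3,0,0,0],[0,-6,0,0,0],[0,-8,0,0,0],[0,-8,0,0,0]]'
python3 - <<'E'
from h import *
legs([(.536,-.2094,.06,84.26)])
E
```

```text
clock: 34.5
tcp_pos: [0.5371, -0.199, 0.0621]
orientation: [0.002, 0.05, 0.999, -0.0]
wrist_force: [-0.7, 1.5, 6.0]
finger_gap: 0.0112
grip_force: 79.5
clock: 34.9
tcp_pos: [0.5363, -0.2052, 0.0621]
orientation: [0.002, 0.049, 0.999, 0.001]
wrist_force: [0.4, 5.5, 6.9]
finger_gap: 0.0112
grip_force: 79.8
leg x -0.1 y -4.2 z 2.1 turn 0.001
```

```bash
python3 -m handwheel '[[0,-1,0,0,0],[0,-2,0,0,0],[0,-3,0,0,0],[0,-3,0,0,0]]'; python3 -m handwheel '[[0,-2,0,0,0],[0,-3,0,0,0],[0,-3,0,0,0]]'
```

```text
clock: 35.3
tcp_pos: [0.536, -0.2079, 0.0621]
orientation: [0.002, 0.049, 0.999, 0.001]
wrist_force: [0.5, 5.9, 8.0]
finger_gap: 0.0112
grip_force: 79.8
clock: 35.6
tcp_pos: [0.5357, -0.2109, 0.0621]
orientation: [0.002, 0.049, 0.999, 0.001]
wrist_force: [0.5, 5.9, 8.2]
finger_gap: 0.011
grip_force: 79.8
```

```bash
python3 -m handwheel '[[0,-1,0,0,0],[0,-2,0,0,0],[0,-2,0,0,0]]'; python3 -m handwheel '[[0,-1,0,0,0],[0,-2,0,0,0],[0,-2,0,0,0]]'
```

```text
clock: 35.9
tcp_pos: [0.5355, -0.2129, 0.0621]
orientation: [0.002, 0.049, 0.999, 0.001]
wrist_force: [1.1, 6.4, 7.8]
finger_gap: 0.011
grip_force: 79.8
clock: 36.2
tcp_pos: [0.5353, -0.2148, 0.0621]
orientation: [0.002, 0.049, 0.999, 0.001]
wrist_force: [1.0, 5.5, 8.6]
finger_gap: 0.0112
grip_force: 79.8
```

```bash
python3 - <<'E'
from h import *
c=cam("top"); s=cam("scene")
a=cv2.resize(c["color"][150:300,380:530],None,fx=2.6,fy=2.6); b=cv2.resize(s["color"][170:320,90:240],None,fx=2.6,fy=2.6)
cv2.imwrite("pics/t4.png",np.hstack([a,b]))
E
```

```text
(no output)
```

View pics/t4.png

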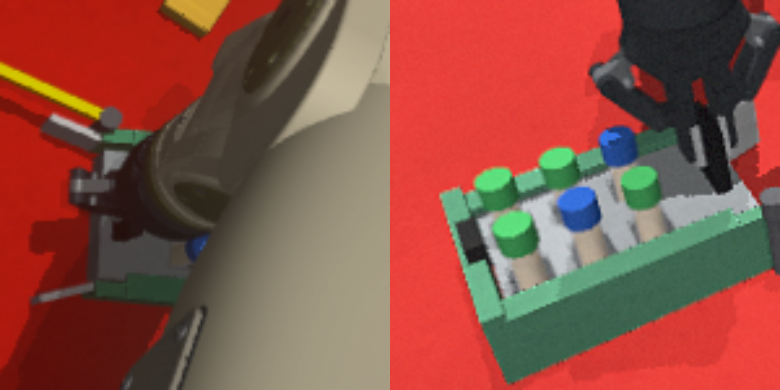

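The pictures show all six vials upright in the tray, which sits between the walls with its front at or near the back stop (right half, about (490,260)). I'll keep pushing until the force rises.

```bash
python3 -m handwheel '[[0,-1,0,0,0],[0,-2,0,0,0],[0,-2,0,0,0]]'; python3 -m handwheel '[[0,-1,0,0,0],[0,-2,0,0,0],[0,-2,0,0,0]]'; python3 -m handwheel '[[0,-1,0,0,0],[0,-2,0,0,0],[0,-2,0,0,0]]'
```

```text
clock: 36.6
tcp_pos: [0.5351, -0.2168, 0.0621]
orientation: [0.002, 0.049, 0.999, 0.001]
wrist_force: [1.3, 6.8, 7.1]
finger_gap: 0.0111
grip_force: 79.8
clock: 36.9
tcp_pos: [0.5348, -0.2169, 0.0621]
orientation: [0.002, 0.049, 0.999, 0.002]
wrist_force: [1.4, 12.1, 9.4]
finger_gap: 0.0109
grip_force: 80.0
clock: 37.2
tcp_pos: [0.5347, -0.2169, 0.0621]
orientation: [0.002, 0.048, 0.999, 0.004]
wrist_force: [2.8, 19.3, 11.2]
finger_gap: 0.0109
grip_force: 80.2
```

```bash
python3 -m handwheel '[[0,2,0,0,0],[0,3,0,0,0],[0,3,0,0,0.4],[0,3,0,0,0.4],[0,3,0,0,0.4],[0,3,-50,0,0.4],[0,3,-110,0,0.4],[0,3,-110,0,0.4]]'
python3 - <<'E'
from h import *
legs([(.6635,-.0864,.15,84.26)])
E
```

```text
clock: 38.0
tcp_pos: [0.5365, -0.221, 0.1763]
orientation: [0.004, 0.05, 0.999, -0.002]
wrist_force: [-0.1, -0.2, 0.7]
finger_gap: 0.0339
grip_force: 0.0
leg x -112.9 y 146.6 z 26.3 turn -0.000
```

```bash
python3 -m handwheel '[[-112,146,15,0,0.4],[-112,146,15,0,0.4],[-112,146,15,0,0.4],[-112,146,15,0,0.4],[-112,146,15,0,0.4],[-112,146,15,0,0.4],[-112,146,15,0,0.4]]'
python3 - <<'E'
from h import *
legs([(.6635,-.0864,.076,84.26)])
c=cam("wrist"); print(proj(c,[[.6635,-.0864,.114],[.6635,-.0864,.068]]))
t=cam("top")
ex=np.array([-.1,-.995]);ey=np.array([.995,-.1]); o=np.array([.5282,-.2866])
for k in caps(t): print(k[0],(np.round((np.array(k[2][:2])-o)@np.c_[ex,ey]*1000,1)).tolist(),k[2][2])
cv2.imwrite("pics/w4.png",c["color"])
E
```

```text
clock: 38.7
tcp_pos: [0.659, -0.0856, 0.1549]
orientation: [-0.001, 0.05, 0.999, -0.0]
wrist_force: [0.2, -0.2, -1.0]
finger_gap: 0.0346
grip_force: 0.0
leg x -4.6 y -0.3 z 78.9 turn -0.001
[[319.90251252 234.74473243]
 [319.88311225 212.86201072]]
yellow [-591.7, -22.8] 0.0886
yellow [-642.4, -59.9] 0.0888
green [64.7, 25.6] 0.0885
green [30.6, -25.1] 0.0885
green [64.9, -25.9] 0.0883
blue [32.2, 22.6] 0.0887
```

View pics/w4.png

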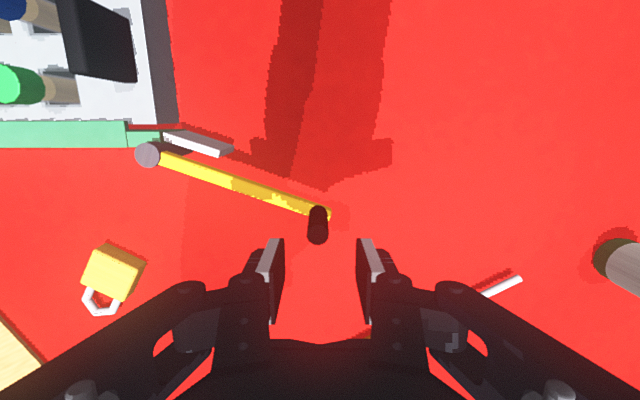

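The wrist view shows the knob post top at (318,235), as predicted and centred between the fingers. The tray is home in the dock at top left.

```bash
python3 -m handwheel '[[-4,0,0,0,0.4],[-4,0,40,0,0.4],[-4,0,78,0,0.4],[-4,0,78,0,0.4],[-4,0,78,0,0],[-4,0,78,0,0],[-4,0,78,0,0],[-4,0,78,0,0]]' 25
python3 - <<'E'
from h import *
s=sensors.get_state()["tcp_pos"]; pv=np.array([.6086,-.2062]); v=s[:2]-pv; a0=np.degrees(np.arctan2(v[1],v[0])); print(a0,np.hypot(*v))
y=np.array([np.cos(np.radians(84.26)),np.sin(np.radians(84.26))]); x=np.array([-y[1],y[0]])
for a in np.r_[np.arange(72,174,8),174.3,177]:
    t=pv+.130*np.array([np.cos(np.radians(a)),np.sin(np.radians(a))])-s[:2]; print(a,np.round([t@x*1000,t@y*1000],1).tolist())
E
```

```text
clock: 39.6
tcp_pos: [0.6633, -0.0874, 0.0786]
orientation: [-0.0, 0.051, 0.999, -0.002]
wrist_force: [-1.9, -6.2, -6.8]
finger_gap: 0.0132
grip_force: 26.6
65.2628773338999 0.13078104983190947
72.0 [15.0, 3.4]
80.0 [32.9, 6.0]
88.0 [51.1, 6.1]
96.0 [69.0, 3.6]
104.0 [86.5, -1.3]
112.0 [103.1, -8.6]
120.0 [118.5, -18.1]
128.0 [132.5, -29.7]
136.0 [144.6, -43.2]
144.0 [154.9, -58.1]
152.0 [162.9, -74.4]
160.0 [168.6, -91.6]
168.0 [171.8, -109.5]
174.3 [172.6, -123.7]
177.0 [172.4, -129.9]
```

```bash
python3 -m handwheel '[[15,3.4,0,0,0],[33,6,0,0,0],[51,6,0,0,0],[69,3.6,0,0,0],[86.5,-1.3,0,0,0],[103,-8.6,0,0,0],[118.5,-18,0,0,0],[118.5,-18,0,0,0]]'
python3 - <<'E'
from h import *
s=sensors.get_state()["tcp_pos"]; pv=np.array([.6086,-.2062]); v=s[:2]-pv; a0=np.degrees(np.arctan2(v[1],v[0])); print(a0,np.hypot(*v))
E
```

```text
clock: 40.4
tcp_pos: [0.542, -0.0902, 0.079]
orientation: [-0.0, 0.05, 0.999, 0.001]
wrist_force: [-2.4, 6.3, -5.4]
finger_gap: 0.0132
grip_force: 26.5
119.85053456445922 0.13379217604132274
```

```bash
python3 -m handwheel '[[14,-11.7,0,0,0],[26,-25,0,0,0],[36.4,-40,0,0,0],[44.4,-56.3,0,0,0],[50,-73.5,0,0,0],[53.3,-91.4,0,0,0],[54,-105,0,0,0],[54,-105,0,0,0]]'
python3 - <<'E'
from h import *
s=sensors.get_state()["tcp_pos"]; pv=np.array([.6086,-.2062]); v=s[:2]-pv; a0=np.degrees(np.arctan2(v[1],v[0])); print(a0,np.hypot(*v))
E
```

```text
clock: 41.2
tcp_pos: [0.4773, -0.1914, 0.0788]
orientation: [-0.002, 0.051, 0.999, -0.0]
wrist_force: [-8.5, 0.4, -0.8]
finger_gap: 0.0133
grip_force: 27.0
173.5803890686494 0.13216219678388588
```

```bash
python3 -m handwheel '[[0,-2,0,0,0],[0,-4,0,0,0],[0,-4,0,0,0]]'; python3 -m handwheel '[[0,-2,0,0,0],[0,-4,0,0,0],[0,-4,0,0,0]]'
```

```text
clock: 41.5
tcp_pos: [0.4771, -0.1923, 0.0787]
orientation: [-0.002, 0.05, 0.999, 0.002]
wrist_force: [-8.2, 7.0, 1.5]
finger_gap: 0.0134
grip_force: 27.3
clock: 41.8
tcp_pos: [0.4771, -0.1925, 0.0787]
orientation: [-0.001, 0.048, 0.999, 0.005]
wrist_force: [-3.0, 19.3, 4.9]
finger_gap: 0.0131
grip_force: 28.8
```

Hard stop: the gate is shut. I'll relax, release, lift clear and check.

```bash
python3 -m handwheel '[[0,4,0,0,0],[0,6,0,0,0],[0,6,0,0,0.35],[0,6,0,0,0.35],[0,6,0,0,0.35],[0,6,-50,0,0.35],[0,6,-100,0,0.35],[0,6,-130,0,0.35]]'
python3 -m handwheel '[[0,50,-20,0,0.4],[0,100,-20,0,0.4],[0,150,-20,0,0.4],[0,200,-20,0,0.4],[0,240,-20,0,0.4],[0,240,-20,0,0.4],[0,240,-20,0,0.4]]'
python3 - <<'E'
from h import *
t=cam("top"); P=cloud(t)
ex=np.array([-.1,-.995]);ey=np.array([.995,-.1]); o=np.array([.5282,-.2866])
for k in caps(t): print(k[0],(np.round((np.array(k[2][:2])-o)@np.c_[ex,ey]*1000,1)).tolist(),k[2])
s=cam("scene")
cv2.imwrite("pics/t5.png",np.hstack([cv2.resize(t["color"][150:300,380:530],None,fx=2.6,fy=2.6),cv2.resize(s["color"][170:320,90:240],None,fx=2.6,fy=2.6)]))
E
```

```text
clock: 42.6
tcp_pos: [0.4812, -0.1934, 0.2119]
orientation: [0.003, 0.05, 0.999, -0.001]
wrist_force: [1.0, -0.8, -0.9]
finger_gap: 0.0303
grip_force: 0.0
clock: 43.3
tcp_pos: [0.504, 0.0474, 0.2279]
orientation: [0.001, 0.049, 0.999, -0.0]
wrist_force: [-0.8, -0.5, 0.7]
finger_gap: 0.0343
grip_force: 0.0
yellow [-642.3, -59.6] [0.5331, 0.3584, 0.0889]
green [-15.0, 25.6] [0.5552, -0.2742, 0.0884]
green [64.9, 25.5] [0.5471, -0.3537, 0.0884]
green [24.9, -24.7] [0.5011, -0.3089, 0.0883]
green [64.9, -26.1] [0.4957, -0.3486, 0.0884]
blue [25.3, 23.6] [0.5492, -0.3141, 0.0882]
blue [-14.6, -26.3] [0.5035, -0.2694, 0.0883]
```

View pics/t5.png

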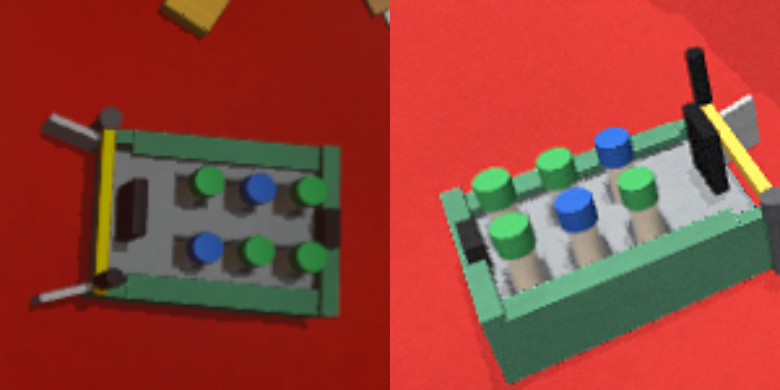

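The pictures show the gate bar shut across the mouth (left, column ~107), the tray against the back stop, and all six vials seated.

```bash
python3 -c "
from workcell import workorder; print(workorder.hand_in())"
```

```text
the job is handed in; nothing more can be done
None
```

The job is handed in at about 43 s on the robot clock: both yellow vials are in the stand, four green and two blue are in the tray, the tray is home against the back stop and the gate is shut; hand-in gave no verdict, and in the final picture the arm hid one yellow vial, last seen seated after the stand was knocked aside.

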